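# Eject a terminal strip from its test nest

### The job

The grey terminal strip sits sunk in the pocket of the metal test nest. Press the near end of the nest's ejector lever down until it bears on the rubber buffer under it, lean on it there with a steady force of about 12 N for a good second, never more than 18 N, so that the far end tips up and raises the strip. Then lift the strip out and set it down gently, without dropping it, standing upright on the cardboard sheet; leave the lever down and do not shift the relay lying there or the contactor.

Things in the scene. Friction and masses are not known exactly. Their poses are not given: they have to be found in the camera images.
- nest: Test nest fixed to the bench: grey base plate 198 x 70 x 10 mm, at its far end an aluminium block 72 x 62 mm whose top (rim) is 68 mm above the bench. Origin on the bench below the pocket's centre; x points along the lever away from its pad, z up. The pocket is 47 x 37 mm, open at the top only; its floor is 30 mm above the bench, its walls 12.5 mm thick.
- eject_lever (a joint): Angle of the nest's ejector lever, rad: 0 at rest (pad up), growing as the pad goes down. The hinge is stiff: about 5 N on the pad moves it, and it stays where it is left. It meets a rubber buffer (7 N per mm) at 0.20 to 0.39 rad; the buffer's height differs each time and is not measured, so feel for it. A press of 9.5 to 14.5 N there, steady for 0.8 s, is right; over 18 N damages it.
- lever_pivot (a point): Pivot of the lever, 62 mm in front of the pocket's centre, 35.5 mm above the bench; its axis is the nest's y axis. The pad is 66 mm in front of it, the tongue under the strip 62 mm behind it, so the strip rises about as far as the pad sinks: 11 to 26 mm when leaning on the buffer. Let go, the lever springs back by at most 2 mm.
- lever_pad (a point): Centre of the top face of the lever's black ribbed pad, 30 x 30 mm, which is pressed straight down; about 54 mm above the bench at rest, 126 mm in front of the pocket's centre. It moves with the lever.
- strip_center (a point): Centre of the terminal strip: five ganged grey blocks, 44 x 34 x 36 mm (its x, y, z; z up), 30 to 70 g. At first it stands in the pocket, axes along the nest's, top 2 mm below the rim, where it cannot be gripped. Raised, it stands 9 to 24 mm proud of the rim, leaning up to 0.2 rad along x, and is gripped across its 34 mm (y) with the fingertips just above the rim.
- card: Cardboard sheet fixed on the bench, 150 x 200 mm (its x, y), top 4 mm above the bench. Origin at the centre of its underside. A relay lies on its +y end (its centre 60 to 75 mm from the card's centre); the rest is free.
- relay: Plug-in relay, 49 x 28 x 22 mm (x, y, z), lying loose on the card; origin at the centre of its underside. Must not be shifted.
- contactor: Dark contactor, 70 x 50 x 48 mm, loose on the bench between nest and card; origin at the centre of its underside. Must not be shifted.

How it is judged (in metres and radians):
On the way, in this order (a step that is already met when the one before it is completed fails the run):
1. the lever's pad is held down on the buffer with 9.5 to 14.5 N, the lever at rest (contact force between eject_lever and the fingers between 9.5 and 14.5 N and value of joint eject_lever above 0.19 rad and velocity of joint eject_lever between -0.05 and 0.05 rad/s), for 0.8 s.
2. the strip is lifted clear of the pocket (z of strip_center in the frame of nest above 0.09 m), for 0.1 s.
3. the strip is brought down onto the card while still in the fingers (set down, not dropped) (x of strip_center in the frame of card between -0.055 and 0.055 m and y of strip_center in the frame of card between -0.085 and 0.085 m and height (world z) of strip_center below 0.032 m and angle between strip_center's own z axis and vertical below 0.35 rad and contact force between strip and card above 0.2 N and contact force between strip and the fingers above 0.3 N), for 0.05 s.
At the end, for the whole second after the job is handed in: The strip stands upright (within 0.1 rad) and at rest on the card, its centre within 55 mm (card x) and 85 mm (card y) of the card's centre; the lever is still down (over 0.17 rad); relay and contactor are within 15 mm of where they were (x of strip_center in the frame of card between -0.055 and 0.055 m and y of strip_center in the frame of card between -0.085 and 0.085 m and height (world z) of strip_center below 0.028 m and angle between strip_center's own z axis and vertical below 0.1 rad and linear speed of strip below 0.02 m/s and angular speed of strip below 0.2 rad/s and value of joint eject_lever above 0.17 rad and distance of each of relay, contactor from where it was at the start of the episode below 0.015 m); the robot touches nothing.
It fails at once if the lever is pressed with more than 18 N (contact force between eject_lever and the fingers above 18 N or contact force between eject_lever and the arm above 18 N).
It fails at once if the relay or the contactor is shifted by more than 15 mm (distance of any of relay, contactor from where it was at the start of the episode above 0.015 m).
It also fails if it takes over 72 s, if anything falls off the work surface, if the arm or the gripper's body presses on something with over 40 N, if the wrist force passes 120 N, or if a joint passes its speed limit or range.

### The arm

A 6-joint arm with a two-finger parallel gripper is mounted at the origin on a cart in front of the work surface, level with it; the furniture and walls round the work are solid. World frame = base frame: x ahead of the robot, y to its left, z up, the work surface at z = 0. Lengths are in m, angles in degrees, forces in N, time in s.
With the tool pointing down it reaches from about 0.4 to 0.825 m from the base axis. Payload 7 kg.
Tool frame: the origin (TCP) lies between the finger pads; the fingertips stand ctrl.nose_length ahead of it and the grasp point (between the pads) lies 2 mm behind it (ctrl.nose_length is the distance from the TCP to the fingertips, in m); z points along the fingers, y is the line along which they close (so a half turn about z gives the same grasp; the last joint's range is limited). The gripper opens to 88 mm and grips with 3 to 60 N. Pads are 19 mm wide; open, the fingers measure 130 mm over their backs; the gripper's body (78 mm by 193 mm) begins 47 mm behind the grasp point.
Start: joints at [86.637, 20.546, 0.682, 0, -70.136, -16.507], TCP at [0.229, 0.635, 0.244] pointing down, gripper open.
Joint ranges: [-176.03, 176.03], [-82.01, 121.73], [-58.28, 71.71], [-173.87, 95.51], [-174.79, -0.11], [-173.66, 173.66]. Speed limits (degrees/s): [136.94, 136.94, 172.46, 180, 180, 180].

### API

Orientations are given as [roll, pitch, yaw] about the fixed x, y, z axes, in that order (R = Rz(yaw) Ry(pitch) Rx(roll)).
In Python, from plant import ctrl gives the robot as it stands.
- The arm moves only by the tool apply_moves, never from a script. Its argument "commands" is a list of rows, each a list of 3 entries, a list of its own where there are three numbers: the shift along the world's x, y, z in cm, then the turn about the world's z in rad, then the closure, from 0 (fully open) to 1 (shut). In form: [[[x, y, z], turn, jaw], ...]. A call has 1 to 20 rows; each row is the pose to reach, as a shift and turn from the pose commanded when the call began; what a row does not reach only later rows make up. A row lasts 1/12 s, in which the tool goes at most 41.7 mm and 7.16 degrees, less where a joint would pass 70% of its speed; a pose out of reach is approached as far as the arm can. A call with a gripper value outside its range is refused whole. The fingers move at their own pace and stop on an object; the grip force is fixed at half the most. Time passes only in rows, so rows that repeat a pose let the fingers close. It gives the time, the measured TCP pose, the force, the opening and the grip force at its end, in the units of the state.
- ctrl.get_obs(): the state, without advancing time (a new reading comes with each control period).
- ctrl.snapshot(name): name is "scene" or "top" or "wrist"; returns a dict with "img" (384x512x3 uint8, red, green, blue), "fx", "fy", "cx", "cy" (pixels), "T" (4x4, takes a point from camera to world coordinates). Camera axes: x right, y up, looking along -z (the intrinsics and any distortion apply to the point x, -y, -z); pixel columns grow to the right and rows downward; lengths in m; the calibration is good to about 2 mm. A picture is of the moment at which its call begins. There is no depth.
- ctrl.close_job(): hands the job in; it is judged then, once.
Trained networks look in a picture, given as the dict that the camera call returned (one of the last four; its "shot" number tells which), for a name from the list of things; names that differ only in an ending like _2 or _b are one class to them, and where a whole thing is asked for, a point or a joint stands for the part that bears it (a point fixed in the world has none). Each returns a list of dicts, best first, with "score" (0 to 1); they miss things now and then, are a little off and sometimes report something else, mostly with a low value. They report only what shows in the picture. A call takes as long as a camera call.
- ctrl.search_frame(picture, target): "at" ([column, row] in pixels, amid what is visible of it).
- ctrl.spot_point(picture, target): "at" ([column, row] in pixels: a listed point, or the origin of a listed thing).
The state is a dict: "clock": time; "joint_pos": joint angles; "qvel": joint speeds; "tau": joint torques, N m; "tool_pos": TCP position; "orientation": TCP orientation; "force": force on the tool from outside, world axes, zero at the start; "moment": the same for the moment, N m; "opening": finger opening in m; "gripper_force": force on a finger pad.
Only numpy, scipy, OpenCV 4.12 (cv2) and the standard library are available. Lean on these libraries where they do the work, as an engineer would, in place of code of your own. Each camera call takes 0.05 s, during which the arm holds its last target. There are 200 camera calls.

## Working session

There is one attempt and no reset: what is moved stays moved. The work goes in short steps, Python scripts to look and compute and a tool call to move; the robot and the scene stay as the last step left them, time stands still between calls to the robot, and variables do not carry over. Pictures are saved under pics/ and viewed, at most 10 in all, crops included, and the job is handed in when it is done.

Besides the shell and the picture viewer there is one more tool, called after ">>>" by a JSON object that holds its "op" and its "data", one argument or row to a line. apply_moves: Moves the arm, as the interface text tells. Its arguments: {"type":"object","properties":{"commands":{"type":"array"}},"required":["commands"]}

```bash
mkdir -p pics; ls; cat > h.py <<'E'
import numpy as np, cv2
from plant import ctrl
def ray(p,uv):
    d=np.array([(uv[0]-p['cx'])/p['fx'],-(uv[1]-p['cy'])/p['fy'],-1.]);T=np.array(p['T'])
    d=T[:3,:3]@d;return T[:3,3],d/np.linalg.norm(d)
def atz(p,uv,z):
    o,d=ray(p,uv);return o+d*(z-o[2])/d[2]
def tri(l):
    A=np.zeros((3,3));b=np.zeros(3)
    for p,uv in l:
        o,d=ray(p,uv);M=np.eye(3)-np.outer(d,d);A+=M;b+=M@o
    x=np.linalg.solve(A,b)
    return x,[round(1000*np.linalg.norm((np.eye(3)-np.outer(r[1],r[1]))@(x-r[0])),1) for r in [ray(*q) for q in l]]
def proj(p,X):
    T=np.array(p['T']);c=T[:3,:3].T@(np.array(X)-T[:3,3])
    return np.array([p['cx']+p['fx']*c[0]/-c[2],p['cy']-p['fy']*c[1]/-c[2]])
def save(p,n): cv2.imwrite('pics/'+n+'.png',p['img'][:,:,::-1])
E
python3 - <<'E'
from h import *
np.set_printoptions(precision=3,suppress=True)
print(ctrl.get_obs(),ctrl.nose_length)
P={n:ctrl.snapshot(n) for n in("scene","top","wrist")}
print({k:v for k,v in P['top'].items() if k!='img'})
for t in("nest","lever_pivot","lever_pad","strip_center","card","relay","contactor"):
    obs=[]
    for n,p in P.items():
        r=ctrl.spot_point(p,t)
        if r:
            print(t,n,[(np.round(q['at'],1),round(q['score'],2)) for q in r[:2]])
            if r[0]['score']>.4: obs.append((p,r[0]['at']))
    if len(obs)>1: print('  tri',*tri(obs))
for n,p in P.items(): save(p,n+'0')
cv2.imwrite('pics/a.png',cv2.resize(np.vstack([np.hstack([P['scene']['img'],P['top']['img']]),np.hstack([P['wrist']['img'],0*P['top']['img']])]),(800,600))[:,:,::-1])
E
```

```text
pics
{'clock': 0.0, 'joint_pos': array([ 86.638,  20.593,   0.635,  -0.021, -70.136, -16.505]), 'qvel': array([-0.104,  0.038, -0.   ,  0.006,  0.036, -0.026]), 'tau': array([  0.   , -58.271,  29.306,   6.997,   0.007,  -0.   ]), 'tool_pos': array([0.229, 0.634, 0.243]), 'orientation': array([179.904,  -0.008, -19.874]), 'force': array([-0.04 ,  1.412, -0.682]), 'moment': array([ 0.009, -0.01 ,  0.001]), 'gripper_force': 0.0, 'opening': 0.08757955562300425} 0.017
{'fx': 404.9111545267168, 'fy': 404.9111545267168, 'cx': 260.2912105855698, 'cy': 196.54920145714507, 'T': array([[ 0.004,  0.998, -0.059,  0.5  ],
       [-0.999,  0.002, -0.033,  0.006],
       [-0.033,  0.059,  0.998,  1.019],
       [ 0.   ,  0.   ,  0.   ,  1.   ]]), 'shot': 2}
nest scene [(array([283.9, 142.8]), 0.93)]
nest top [(array([374.5, 167.7]), 0.75)]
  tri [ 0.634 -0.243  0.012] [np.float64(2.8), np.float64(2.8)]
lever_pivot scene [(array([298.6, 144.3]), 0.69), (array([318.8, 155. ]), 0.32)]
lever_pivot top [(array([372.5, 190.1]), 0.61)]
  tri [ 0.577 -0.228  0.043] [np.float64(5.0), np.float64(5.0)]
lever_pad scene [(array([318.3, 154.1]), 0.78), (array([170.6, 277.4]), 0.5)]
lever_pad top [(array([370.2, 211.2]), 0.67)]
  tri [ 0.521 -0.227  0.035] [np.float64(1.4), np.float64(1.4)]
strip_center scene [(array([283.9, 131.9]), 0.5)]
strip_center top [(array([379., 165.]), 0.54)]
  tri [ 0.636 -0.243  0.051] [np.float64(3.7), np.float64(3.7)]
card scene [(array([198.8, 266.7]), 0.7)]
card top [(array([189.4, 179.4]), 0.76)]
  tri [ 0.599  0.219 -0.007] [np.float64(4.8), np.float64(4.8)]
relay scene [(array([171. , 280.1]), 0.6)]
relay top [(array([166.3, 173.3]), 0.5), (array([277.9, 195.1]), 0.45)]
  tri [0.62  0.28  0.001] [np.float64(1.6), np.float64(1.6)]
contactor scene [(array([258.1, 208.4]), 0.89)]
contactor top [(array([277.9, 197.1]), 0.68)]
  tri [ 0.565 -0.001 -0.001] [np.float64(7.2), np.float64(7.2)]
```

View pics/a.png

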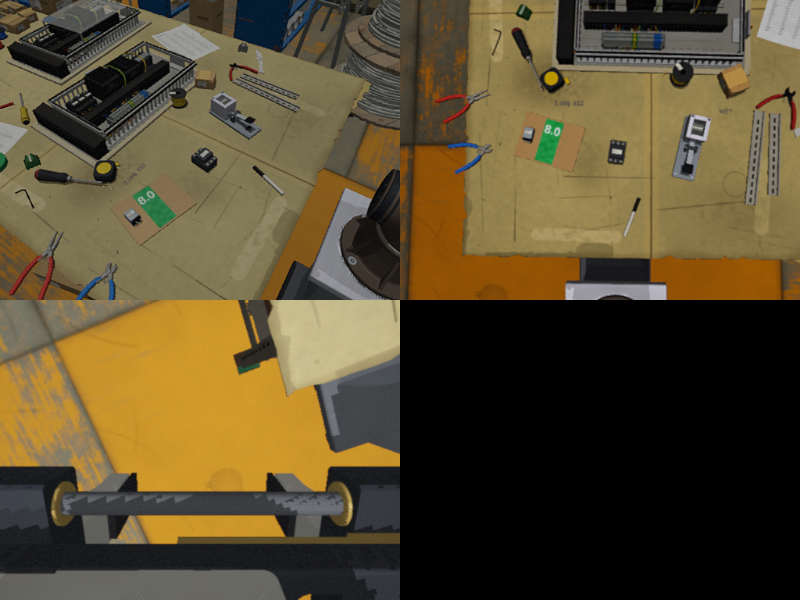

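The picture shows the nest at scene (283,142)/top (375,168), the contactor mid-bench, and the card with the relay on its left end. I'll fly over to the nest at a safe height.

>>> {"op": "apply_moves", "data": {
  "commands": [
    [[19,-43,2],0.2,1],
    [[19,-43,2],0.2,1],
    [[19,-43,2],0.2,1],
    [[19,-43,2],0.2,1],
    [[19,-43,2],0.2,1],
    [[19,-43,2],0.2,1],
    [[19,-43,2],0.2,1],
    [[19,-43,2],0.2,1],
    [[19,-43,2],0.2,1],
    [[19,-43,2],0.2,1],
    [[19,-43,2],0.2,1],
    [[19,-43,2],0.2,1],
    [[29,-86,2],0.2,1],
    [[29,-86,2],0.2,1],
    [[29,-86,2],0.2,1],
    [[29,-86,2],0.2,1],
    [[29,-86,2],0.2,1],
    [[29,-86,2],0.2,1],
    [[29,-86,2],0.2,1],
    [[29,-86,2],0.2,1]
  ]
}}

```text
clock: 2.87
tool_pos: [0.495, -0.122, 0.264]
orientation: [-180.0, -0.1, -8.4]
force: [1.4, 1.2, 0.2]
opening: 0.0005
gripper_force: 0.0
```

>>> {"op": "apply_moves", "data": {
  "commands": [
    [[1,-8,0],0,1],
    [[1,-8,0],0,1],
    [[1,-8,0],0,1],
    [[1,-8,0],0,1],
    [[1,-8,0],0,1]
  ]
}}

```text
clock: 3.28
tool_pos: [0.5047, -0.2001, 0.2634]
orientation: [-180.0, 0.0, -8.5]
force: [0.8, 0.6, -0.4]
opening: 0.0005
gripper_force: 0.0
```

```bash
cat > look.py <<'E'
from h import *
import sys
np.set_printoptions(precision=4,suppress=True)
o=ctrl.get_obs();print({k:o[k] for k in('clock','tool_pos','orientation','force','opening')})
P={n:ctrl.snapshot(n) for n in sys.argv[2].split(',')}
if 'wrist' in P:print(np.array(P['wrist']['T']))
for t in sys.argv[3:]:
    for n,p in P.items():
        print(t,n,[(np.round(q['at'],1),round(q['score'],2)) for q in ctrl.spot_point(p,t)[:2]])
for n,p in P.items(): save(p,sys.argv[1]+n)
import pickle;pickle.dump(P,open(sys.argv[1]+'.pkl','wb'))
E
python3 look.py b wrist,top nest lever_pivot lever_pad strip_center
```

```text
{'clock': 3.2833, 'tool_pos': array([ 0.5047, -0.2001,  0.2634]), 'orientation': array([-179.9922,    0.0229,   -8.4861]), 'force': array([ 0.7873,  0.5888, -0.3877]), 'opening': 0.0005431800661642173}
[[-0.1479  0.956   0.2532  0.5714]
 [-0.989  -0.1427 -0.0389 -0.2106]
 [-0.0011 -0.2562  0.9666  0.4038]
 [ 0.      0.      0.      1.    ]]
nest wrist [(array([277.6,  47.2]), 0.62)]
nest top [(array([380.1, 166.2]), 0.79)]
lever_pivot wrist [(array([279.3,  97.2]), 0.71), (array([273.4, 158.7]), 0.57)]
lever_pivot top [(array([166.3, 173.9]), 0.28)]
lever_pad wrist [(array([275.6, 160.4]), 0.83)]
lever_pad top []
strip_center wrist [(array([284.1,  36.5]), 0.69)]
strip_center top []
```

View pics/bwrist.png

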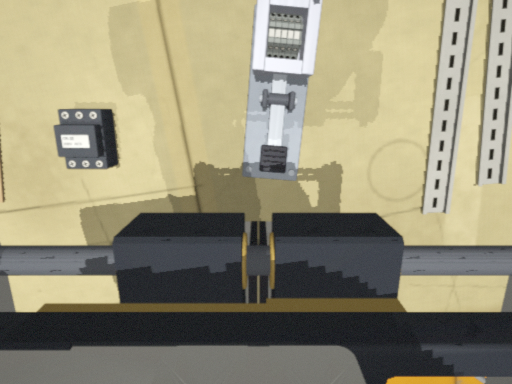

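>>> {"op": "apply_moves", "data": {
  "commands": [
    [[0,-8,0],0,1],
    [[0,-8,0],0,1],
    [[0,-8,0],0,1],
    [[0,-8,0],0,1]
  ]
}}

```text
clock: 4.12
tool_pos: [0.5046, -0.2813, 0.263]
orientation: [-180.0, 0.1, -8.6]
force: [-0.3, 0.2, -0.2]
opening: 0.0001
gripper_force: 0.0
```

```bash
python3 look.py c wrist nest lever_pivot lever_pad strip_center
```

```text
{'clock': 4.1167, 'tool_pos': array([ 0.5046, -0.2813,  0.263 ]), 'orientation': array([-179.9976,    0.0576,   -8.5692]), 'force': array([-0.3236,  0.1961, -0.2202]), 'opening': 9.406373330721505e-05}
[[-0.1493  0.9557  0.2537  0.5714]
 [-0.9888 -0.1441 -0.0393 -0.2919]
 [-0.001  -0.2567  0.9665  0.4034]
 [ 0.      0.      0.      1.    ]]
nest wrist [(array([210.3,  58.1]), 0.75)]
lever_pivot wrist [(array([208.1, 108.8]), 0.8)]
lever_pad wrist [(array([201.9, 168.1]), 0.95)]
strip_center wrist [(array([208.9,  47.1]), 0.91)]
```

The wrist view shows the pad at about (274,158), the hinge at (279,101), and the strip in the pocket at (287,35). That agrees with the networks.

```bash
cat > fit.py <<'E'
from h import *
import pickle
from scipy.optimize import least_squares
np.set_printoptions(precision=4,suppress=True)
b=pickle.load(open('b.pkl','rb'))['wrist'];c=pickle.load(open('c.pkl','rb'))['wrist']
O={'nest':((277.6,47.2),(210.3,58.1)),'piv':((279.3,97.2),(208.1,108.8)),'pad':((275,159.5),(201.9,168.1)),'strip':((284.1,36.5),(208.9,47.1))}
M={'nest':(0,0,0),'piv':(-.062,0,.0355),'pad':(-.126,0,.054),'strip':(0,0,.048)}
for k,(u,v) in O.items(): print(k,*tri([(b,u),(c,v)]))
def w(s,m): return [s[0]+np.cos(s[2])*m[0],s[1]+np.sin(s[2])*m[0],m[2]]
f=lambda s:np.concatenate([proj(p,w(s,M[k]))-O[k][i] for k in M for i,p in enumerate((b,c))])
r=least_squares(f,[.634,-.243,-.14],loss='soft_l1');print(r.x,np.degrees(r.x[2]),f(r.x).round(1))
for k in M: print(k,w(r.x,M[k]))
E
python3 fit.py
```

```text
nest [ 0.6338 -0.2432 -0.0051] [np.float64(0.1), np.float64(0.1)]
piv [ 0.5761 -0.2352  0.0326] [np.float64(0.4), np.float64(0.4)]
pad [ 0.5129 -0.2203  0.0582] [np.float64(1.2), np.float64(1.2)]
strip [ 0.6381 -0.2484  0.0336] [np.float64(0.7), np.float64(0.7)]
[ 0.6354 -0.247  -0.212 ] -12.147250911741493 [ 3.3 -2.6  2.2 -2.7 -0.8  1.7 -1.4  1.1 -0.1 -1.1  1.1  0.9  0.  -0.5
 -2.8  1.3]
nest [np.float64(0.6353764729622701), np.float64(-0.24698812575239723), 0]
piv [np.float64(0.5747646507792772), np.float64(-0.23394178482257108), 0.0355]
pad [np.float64(0.5121976085258653), np.float64(-0.2204745941853312), 0.054]
strip [np.float64(0.6353764729622701), np.float64(-0.24698812575239723), 0.048]
```

>>> {"op": "apply_moves", "data": {
  "commands": [
    [[0.75,6.1,-4],-0.06,1],
    [[0.75,6.1,-7],-0.06,1],
    [[0.75,6.1,-10],-0.06,1],
    [[0.75,6.1,-13],-0.06,1],
    [[0.75,6.1,-15],-0.06,1],
    [[0.75,6.1,-16.5],-0.06,1],
    [[0.75,6.1,-17.5],-0.06,1],
    [[0.75,6.1,-17.5],-0.06,1],
    [[0.75,6.1,-17.5],-0.06,1]
  ]
}}

```text
clock: 5.12
tool_pos: [0.5127, -0.2186, 0.0889]
orientation: [180.0, 0.0, -11.8]
force: [0.2, -0.2, 0.6]
opening: 0.0006
gripper_force: 0.0
```

```bash
python3 look.py d wrist,scene lever_pad; python3 - <<'E'
import pickle,cv2
from h import *
P=pickle.load(open('d.pkl','rb'))
w=P['wrist'];a=w['img'].copy()
for X in ([.512,-.2205,.054],[.5748,-.234,.0355],[.6354,-.247,.068]):
    cv2.circle(a,tuple(int(v) for v in proj(w,X)),4,(255,0,0),1)
s=P['scene'];u,v=[int(q) for q in proj(s,[.512,-.2205,.054])]
cr=cv2.resize(s['img'][v-64:v+32,u-64:u+64],(512,384),interpolation=cv2.INTER_CUBIC)
cv2.imwrite('pics/d2.png',cv2.resize(np.hstack([a,cr]),(800,300))[:,:,::-1])
E
```

```text
{'clock': 5.1167, 'tool_pos': array([ 0.5127, -0.2186,  0.0889]), 'orientation': array([179.985 ,   0.0066, -11.7957]), 'force': array([ 0.153 , -0.1806,  0.6338]), 'opening': 0.00055884732340093}
[[-0.2048  0.9462  0.2504  0.5788]
 [-0.9788 -0.1978 -0.0531 -0.2329]
 [-0.0007 -0.2559  0.9667  0.2294]
 [ 0.      0.      0.      1.    ]]
lever_pad wrist [(array([258.8, 223.9]), 0.64)]
lever_pad scene [(array([318.8, 154.6]), 0.73)]
```

View pics/d2.png

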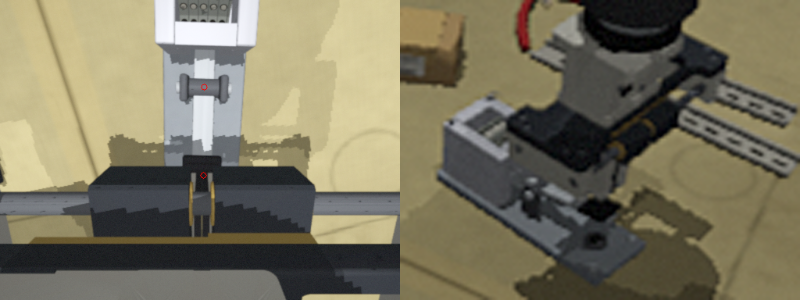

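The fingers sit centred over the pad and the yaw is aligned. Starting the press gently.

>>> {"op": "apply_moves", "data": {
  "commands": [
    [[0,-0.1,-0.4],0,1],
    [[0,-0.1,-0.8],0,1],
    [[0,-0.1,-1.1],0,1],
    [[0,-0.1,-1.3],0,1],
    [[0,-0.1,-1.5],0,1],
    [[0,-0.1,-1.6],0,1],
    [[0,-0.1,-1.7],0,1],
    [[0,-0.1,-1.8],0,1],
    [[0,-0.1,-1.9],0,1],
    [[0,-0.1,-2.0],0,1],
    [[0,-0.1,-2.1],0,1],
    [[0,-0.1,-2.2],0,1],
    [[0,-0.1,-2.2],0,1]
  ]
}}

```text
clock: 6.4
tool_pos: [0.5116, -0.2198, 0.0665]
orientation: [180.0, 0.1, -11.9]
force: [-3.1, 0.1, 4.5]
opening: 0.0007
gripper_force: 1.8
```

>>> {"op": "apply_moves", "data": {
  "commands": [
    [[-0.02,0,-0.1],0,1],
    [[-0.05,0,-0.2],0,1],
    [[-0.07,0,-0.3],0,1],
    [[-0.1,0,-0.4],0,1],
    [[-0.12,0,-0.5],0,1],
    [[-0.15,0,-0.6],0,1],
    [[-0.15,0,-0.7],0,1],
    [[-0.15,0,-0.75],0,1]
  ]
}}

```text
clock: 7.07
tool_pos: [0.5107, -0.2197, 0.0592]
orientation: [-180.0, 0.0, -11.8]
force: [-3.4, 2.2, 6.2]
opening: 0.0004
gripper_force: 3.1
```

>>> {"op": "apply_moves", "data": {
  "commands": [
    [[0,0,-0.05],0,1],
    [[-0.02,0,-0.1],0,1],
    [[-0.02,0,-0.1],0,1]
  ]
}}

```text
clock: 7.32
tool_pos: [0.5106, -0.2197, 0.0583]
orientation: [-180.0, 0.0, -11.8]
force: [-2.4, 2.9, 4.6]
opening: 0.0003
gripper_force: 2.6
```

>>> {"op": "apply_moves", "data": {
  "commands": [
    [[0,0,-0.05],0,1],
    [[0,0,-0.05],0,1]
  ]
}}

```text
clock: 7.48
tool_pos: [0.5106, -0.2197, 0.0578]
orientation: [-180.0, 0.0, -11.8]
force: [-2.4, 1.9, 5.6]
opening: 0.0005
gripper_force: 2.8
```

>>> {"op": "apply_moves", "data": {
  "commands": [
    [[0,0,-0.05],0,1],
    [[-0.02,0,-0.1],0,1],
    [[-0.02,0,-0.1],0,1]
  ]
}}

```text
clock: 7.73
tool_pos: [0.5105, -0.2197, 0.0569]
orientation: [-180.0, -0.0, -11.8]
force: [-2.7, 2.7, 5.2]
opening: 0.0002
gripper_force: 2.7
```

>>> {"op": "apply_moves", "data": {
  "commands": [
    [[0,0,-0.05],0,1],
    [[0,0,-0.05],0,1]
  ]
}}

```text
clock: 7.9
tool_pos: [0.5105, -0.2197, 0.0564]
orientation: [-180.0, -0.0, -11.8]
force: [-2.0, 1.5, 5.8]
opening: 0.0006
gripper_force: 2.8
```

>>> {"op": "apply_moves", "data": {
  "commands": [
    [[0,0,-0.05],0,1],
    [[0,0,-0.05],0,1]
  ]
}}

```text
clock: 8.07
tool_pos: [0.5105, -0.2197, 0.0559]
orientation: [-180.0, -0.0, -11.8]
force: [-1.7, 1.8, 5.9]
opening: 0.0005
gripper_force: 2.9
```

>>> {"op": "apply_moves", "data": {
  "commands": [
    [[0,0,-0.05],0,1],
    [[-0.01,0,-0.1],0,1],
    [[-0.01,0,-0.1],0,1]
  ]
}}

```text
clock: 8.32
tool_pos: [0.5105, -0.2197, 0.0549]
orientation: [-180.0, -0.0, -11.8]
force: [-2.5, 0.8, 5.3]
opening: 0.0004
gripper_force: 2.8
```

>>> {"op": "apply_moves", "data": {
  "commands": [
    [[0,0,-0.05],0,1],
    [[0,0,-0.1],0,1],
    [[0,0,-0.1],0,1]
  ]
}}

```text
clock: 8.57
tool_pos: [0.5105, -0.2197, 0.0539]
orientation: [-180.0, -0.0, -11.8]
force: [-2.0, 2.4, 5.6]
opening: 0.0004
gripper_force: 2.9
```

>>> {"op": "apply_moves", "data": {
  "commands": [
    [[0,0,-0.05],0,1],
    [[0,0,-0.1],0,1],
    [[0,0,-0.1],0,1]
  ]
}}

```text
clock: 8.82
tool_pos: [0.5105, -0.2198, 0.0529]
orientation: [-180.0, -0.0, -11.8]
force: [-4.1, 2.0, 6.4]
opening: 0.0005
gripper_force: 2.9
```

>>> {"op": "apply_moves", "data": {
  "commands": [
    [[0,0,-0.05],0,1],
    [[0,0,-0.08],0,1],
    [[0,0,-0.08],0,1]
  ]
}}

```text
clock: 9.07
tool_pos: [0.5105, -0.2198, 0.0521]
orientation: [-180.0, -0.0, -11.8]
force: [-1.8, 2.5, 5.6]
opening: 0.0004
gripper_force: 3.0
```

>>> {"op": "apply_moves", "data": {
  "commands": [
    [[0,0,-0.05],0,1],
    [[0,0,-0.1],0,1],
    [[0,0,-0.1],0,1]
  ]
}}

```text
clock: 9.32
tool_pos: [0.5105, -0.2197, 0.0511]
orientation: [-180.0, -0.0, -11.8]
force: [-2.7, 1.5, 6.2]
opening: 0.0005
gripper_force: 2.9
```

>>> {"op": "apply_moves", "data": {
  "commands": [
    [[0,0,-0.05],0,1],
    [[0,0,-0.1],0,1],
    [[0,0,-0.1],0,1]
  ]
}}

```text
clock: 9.57
tool_pos: [0.5105, -0.2198, 0.0501]
orientation: [-180.0, -0.0, -11.8]
force: [-1.8, 1.2, 5.3]
opening: 0.0002
gripper_force: 3.0
```

>>> {"op": "apply_moves", "data": {
  "commands": [
    [[0,0,-0.05],0,1],
    [[0,0,-0.1],0,1],
    [[0,0,-0.1],0,1]
  ]
}}

```text
clock: 9.82
tool_pos: [0.5106, -0.2198, 0.0491]
orientation: [-180.0, -0.0, -11.8]
force: [-2.3, 1.7, 5.5]
opening: 0.0004
gripper_force: 3.0
```

>>> {"op": "apply_moves", "data": {
  "commands": [
    [[0,0,-0.05],0,1],
    [[0,0,-0.1],0,1],
    [[0,0,-0.1],0,1]
  ]
}}

```text
clock: 10.07
tool_pos: [0.5106, -0.2198, 0.0482]
orientation: [-180.0, -0.0, -11.8]
force: [-2.4, 1.3, 7.4]
opening: 0.0004
gripper_force: 3.4
```

>>> {"op": "apply_moves", "data": {
  "commands": [
    [[0,0,-0.03],0,1],
    [[0,0,-0.03],0,1]
  ]
}}

```text
clock: 10.23
tool_pos: [0.5107, -0.2198, 0.048]
orientation: [-180.0, -0.0, -11.8]
force: [-2.6, 1.9, 7.9]
opening: 0.0001
gripper_force: 4.0
```

```bash
cat > f.py <<'E'
from h import *
L=[]
for i in range(3):
    o=ctrl.get_obs();L.append(np.r_[o['force'],o['gripper_force']]);ctrl.snapshot('wrist')
print(np.round(L,1),o['tool_pos'],np.mean(L,0))
E
python3 f.py
```

```text
[[-2.6  1.9  7.9  4. ]
 [-3.1  1.9  7.7  3.9]
 [-3.5  2.1  7.8  3.9]] [ 0.51067571 -0.21981071  0.04805539] [-3.09692888  1.97349792  7.78386045  3.96305062]
```

>>> {"op": "apply_moves", "data": {
  "commands": [
    [[0,0,-0.02],0,1],
    [[0,0,-0.04],0,1],
    [[0,0,-0.04],0,1]
  ]
}}

```text
clock: 10.63
tool_pos: [0.5107, -0.2198, 0.0478]
orientation: [-180.0, -0.0, -11.8]
force: [-3.8, 2.8, 9.9]
opening: -0.0
gripper_force: 4.8
```

```bash
python3 f.py
```

```text
[[-3.8  2.8  9.9  4.8]
 [-2.8  2.4  9.8  4.8]
 [-2.8  2.5  9.8  4.8]] [ 0.5106863  -0.21980653  0.04779853] [-3.09399624  2.56842328  9.82956215  4.77888596]
```

>>> {"op": "apply_moves", "data": {
  "commands": [
    [[0,0,-0.02],0,1],
    [[0,0,-0.03],0,1],
    [[0,0,-0.03],0,1],
    [[0,0,-0.03],0,1],
    [[0,0,-0.03],0,1],
    [[0,0,-0.03],0,1],
    [[0,0,-0.03],0,1],
    [[0,0,-0.03],0,1],
    [[0,0,-0.03],0,1],
    [[0,0,-0.03],0,1],
    [[0,0,-0.03],0,1],
    [[0,0,-0.03],0,1],
    [[0,0,-0.03],0,1],
    [[0,0,-0.03],0,1],
    [[0,0,-0.03],0,1],
    [[0,0,-0.03],0,1],
    [[0,0,-0.03],0,1]
  ]
}}

```text
clock: 12.2
tool_pos: [0.5107, -0.2198, 0.0477]
orientation: [180.0, -0.0, -11.8]
force: [-4.0, 3.6, 10.4]
opening: 0.0005
gripper_force: 5.4
```

```bash
python3 f.py
```

```text
[[-4.   3.6 10.4  5.4]
 [-2.9  2.6  9.8  5.4]
 [-4.   1.7 10.2  5.4]] [ 0.51067413 -0.21978934  0.04761945] [-3.63406057  2.62797739 10.14186508  5.42519357]
```

>>> {"op": "apply_moves", "data": {
  "commands": [
    [[0,0,-0.02],0,1],
    [[0,0,-0.04],0,1],
    [[0,0,-0.04],0,1],
    [[0,0,-0.04],0,1],
    [[0,0,-0.04],0,1],
    [[0,0,-0.04],0,1],
    [[0,0,-0.04],0,1],
    [[0,0,-0.04],0,1],
    [[0,0,-0.04],0,1],
    [[0,0,-0.04],0,1],
    [[0,0,-0.04],0,1],
    [[0,0,-0.04],0,1],
    [[0,0,-0.04],0,1],
    [[0,0,-0.04],0,1],
    [[0,0,-0.04],0,1],
    [[0,0,-0.04],0,1]
  ]
}}

```text
clock: 13.68
tool_pos: [0.5107, -0.2198, 0.0474]
orientation: [180.0, -0.0, -11.8]
force: [-4.1, 2.7, 10.9]
opening: 0.0002
gripper_force: 6.2
```

```bash
python3 f.py
```

```text
[[-4.1  2.7 10.9  6.2]
 [-4.4  3.5 12.   6.2]
 [-3.2  3.2 11.2  6.2]] [ 0.51074517 -0.21985487  0.04740311] [-3.91041172  3.14325664 11.37104732  6.17326809]
```

Force was about 12.4 N, held steady for more than a second. Releasing and looking at the raised strip.

>>> {"op": "apply_moves", "data": {
  "commands": [
    [[0,0,0.1],0,1],
    [[0,0,0.4],0,1],
    [[0,0,1.5],0,0.6],
    [[0,0,4.5],0,0],
    [[1,-1,8.5],0,0],
    [[3,-2,12],0,0],
    [[5,-3,15],0,0],
    [[5,-3,15],0,0],
    [[5,-3,15],0,0]
  ]
}}

```text
clock: 14.58
tool_pos: [0.5624, -0.2505, 0.1983]
orientation: [-180.0, -0.3, -11.9]
force: [0.2, -0.1, -0.4]
opening: 0.0417
gripper_force: 0.0
```

```bash
python3 look.py e wrist,scene,top strip_center nest lever_pad
```

```text
{'clock': 14.5833, 'tool_pos': array([ 0.5624, -0.2505,  0.1983]), 'orientation': array([-179.9818,   -0.2512,  -11.8802]), 'force': array([ 0.225 , -0.0588, -0.4347]), 'opening': 0.04168842925932859}
[[-0.2062  0.9471  0.2459  0.6278]
 [-0.9785 -0.1992 -0.053  -0.2649]
 [-0.0012 -0.2516  0.9678  0.3391]
 [ 0.      0.      0.      1.    ]]
strip_center wrist [(array([234.3, 101.8]), 0.71)]
strip_center scene [(array([285.1, 126.5]), 0.57), (array([318.8, 159.6]), 0.39)]
strip_center top []
nest wrist [(array([236.7, 107.1]), 0.64)]
nest scene [(array([283.6, 147.5]), 0.66)]
nest top []
lever_pad wrist [(array([240.6, 229.6]), 0.7)]
lever_pad scene [(array([318.1, 158. ]), 0.79)]
lever_pad top []
```

>>> {"op": "apply_moves", "data": {
  "commands": [
    [[0,5,0],0,0],
    [[0,7,0],0,0],
    [[0,7,0],0,0],
    [[0,7,0],0,0]
  ]
}}

```text
clock: 15.52
tool_pos: [0.5606, -0.1787, 0.1967]
orientation: [-180.0, -0.0, -11.7]
force: [-0.5, -1.4, 0.9]
opening: 0.0877
gripper_force: 0.0
```

```bash
python3 look.py g wrist strip_center nest lever_pad; python3 -c "
import cv2,numpy as np
e=cv2.imread('pics/ewrist.png');g=cv2.imread('pics/gwrist.png')
cv2.imwrite('pics/eg.png',cv2.resize(np.hstack([e,g]),(800,300)))"
```

```text
{'clock': 15.5167, 'tool_pos': array([ 0.5606, -0.1787,  0.1967]), 'orientation': array([-179.9939,   -0.0309,  -11.7135]), 'force': array([-0.5242, -1.4375,  0.8762]), 'opening': 0.08773621366491763}
[[-0.2033  0.9467  0.2498  0.6266]
 [-0.9791 -0.1964 -0.0529 -0.1929]
 [-0.001  -0.2554  0.9668  0.3372]
 [ 0.      0.      0.      1.    ]]
strip_center wrist [(array([322.7,  82.6]), 0.96)]
nest wrist [(array([306.8,  86.4]), 0.58)]
lever_pad wrist [(array([306.9, 216. ]), 0.74)]
```

View pics/eg.png

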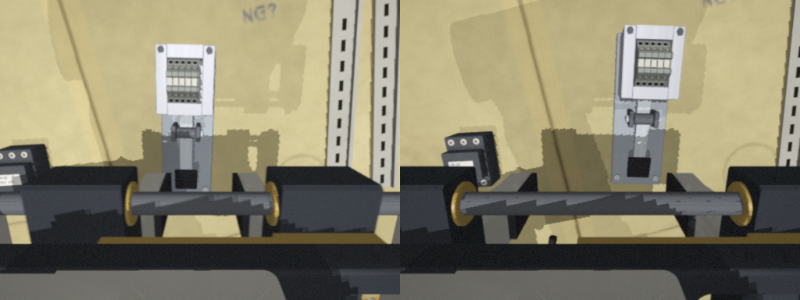

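The strip is raised proud of the rim (left half about (184,81), right half about (653,62)), and the lever stays down.

```bash
python3 - <<'E'
from h import *
import pickle
np.set_printoptions(precision=4,suppress=True)
e=pickle.load(open('e.pkl','rb'));g=pickle.load(open('g.pkl','rb'))['wrist'];s=e['scene'];e=e['wrist']
print('strip',*tri([(e,(234.3,101.8)),(g,(322.7,82.6))]))
print('strip3',*tri([(e,(234.3,101.8)),(g,(322.7,82.6)),(s,(285.1,126.5))]))
k=1.28
A=np.array([(157,45),(214,45),(214,115),(156,115)])*k
B=(np.array([(624,26),(686,27),(684,101),(622,99)])-[400,0])*k
R=[tri([(e,a),(g,b)])[0] for a,b in zip(A,B)]
print(np.array(R),np.mean(R,0),np.mean([atz(e,a,.068) for a in A],0),np.mean([atz(g,a,.068) for a in B],0))
S=np.array([(167,58),(202,58),(202,103),(166,103)])*k;Q=(np.array([(636,40),(671,41),(671,87),(635,87)])-[400,0])*k
R=[tri([(e,a),(g,b)])[0] for a,b in zip(S,Q)];print(np.array(R),np.mean(R,0))
x=np.hstack([cv2.resize(e['img'][50:160,190:300],(400,400)),cv2.resize(g['img'][25:135,270:380],(400,400))])
cv2.imwrite('pics/st.png',x[:,:,::-1])
E
```

```text
strip [ 0.6345 -0.2466  0.0716] [np.float64(1.1), np.float64(1.1)]
strip3 [ 0.6357 -0.2461  0.0691] [np.float64(0.4), np.float64(2.5), np.float64(2.7)]
[[ 0.6763 -0.2267  0.0585]
 [ 0.6615 -0.2846  0.0711]
 [ 0.593  -0.2707  0.0821]
 [ 0.6058 -0.2102  0.0734]] [ 0.6342 -0.248   0.0713] [ 0.6336 -0.2482  0.068 ] [ 0.633  -0.2492  0.068 ]
[[ 0.6599 -0.235   0.0682]
 [ 0.6525 -0.2704  0.0645]
 [ 0.6081 -0.261   0.0769]
 [ 0.6158 -0.2248  0.08  ]] [ 0.6341 -0.2478  0.0724]
```

View pics/st.png

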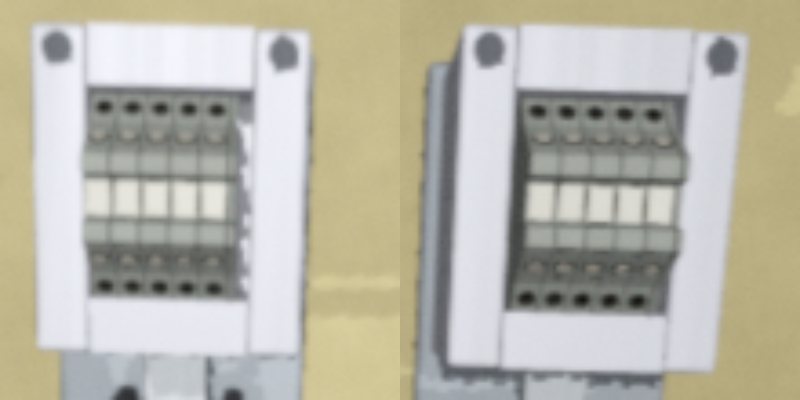

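>>> {"op": "apply_moves", "data": {
  "commands": [
    [[3,-3,0],-0.01,0],
    [[6,-5.5,-1],-0.01,0],
    [[7.4,-6.85,-3],-0.01,0],
    [[7.4,-6.85,-5],-0.01,0],
    [[7.4,-6.85,-7],-0.01,0],
    [[7.4,-6.85,-8.5],-0.01,0],
    [[7.4,-6.85,-9.5],-0.01,0],
    [[7.4,-6.85,-10],-0.01,0],
    [[7.4,-6.85,-10],-0.01,0],
    [[7.4,-6.85,-10],-0.01,0]
  ]
}}

```text
clock: 16.55
tool_pos: [0.6348, -0.2487, 0.097]
orientation: [180.0, -0.0, -12.4]
force: [-0.1, 0.8, 0.3]
opening: 0.0874
gripper_force: 0.0
```

```bash
python3 look.py i wrist,scene strip_center; python3 - <<'E'
import pickle,cv2
from h import *
P=pickle.load(open('i.pkl','rb'))
w=P['wrist']['img']
s=P['scene'];u,v=[int(q) for q in proj(s,[.6345,-.2475,.08])]
cr=cv2.resize(s['img'][v-48:v+48,u-64:u+64],(512,384),interpolation=cv2.INTER_CUBIC)
cv2.imwrite('pics/i2.png',cv2.resize(np.hstack([w,cr]),(800,300))[:,:,::-1])
E
```

```text
{'clock': 16.55, 'tool_pos': array([ 0.6348, -0.2487,  0.097 ]), 'orientation': array([179.9872,  -0.0429, -12.4204]), 'force': array([-0.0912,  0.7738,  0.2656]), 'opening': 0.08740729308328109}
[[-0.2155  0.9442  0.249   0.7006]
 [-0.9765 -0.2082 -0.0556 -0.2638]
 [-0.0007 -0.2552  0.9669  0.2375]
 [ 0.      0.      0.      1.    ]]
strip_center wrist [(array([256.3, 227.4]), 0.88)]
strip_center scene [(array([286.4, 125. ]), 0.55)]
```

View pics/i2.png

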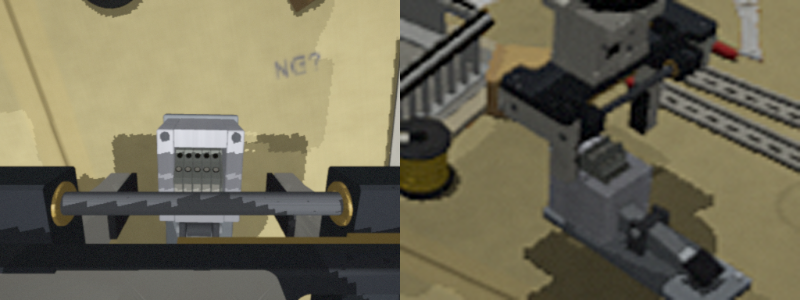

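The strip is centred between the open fingers, seen from both views. Lowering until the tips are just above the rim, then closing.

>>> {"op": "apply_moves", "data": {
  "commands": [
    [[0,0.05,-0.4],0,0],
    [[0,0.05,-0.75],0,0],
    [[0,0.05,-0.75],0,0],
    [[0,0.05,-0.75],0,0.4],
    [[0,0.05,-0.75],0,0.5],
    [[0,0.05,-0.75],0,0.6],
    [[0,0.05,-0.75],0,0.7],
    [[0,0.05,-0.75],0,1],
    [[0,0.05,-0.75],0,1],
    [[0,0.05,-0.75],0,1],
    [[0,0.05,-0.75],0,1],
    [[0,0.05,-0.75],0,1],
    [[0,0.05,-0.75],0,1],
    [[0,0.05,-0.75],0,1]
  ]
}}

```text
clock: 17.92
tool_pos: [0.6345, -0.2479, 0.0889]
orientation: [-180.0, -0.0, -12.4]
force: [1.3, 0.9, 0.1]
opening: 0.034
gripper_force: 30.0
```

>>> {"op": "apply_moves", "data": {
  "commands": [
    [[0,0,0.3],0,1],
    [[0,0,0.8],0,1],
    [[0,0,1.5],0,1],
    [[0,0,2.3],0,1],
    [[0,0,3.3],0,1],
    [[0,0,4.5],0,1],
    [[0,0,6],0,1],
    [[0,0,8],0,1],
    [[0,0,10],0,1],
    [[0,0,11],0,1],
    [[0,0,11],0,1],
    [[0,0,11],0,1]
  ]
}}

```text
clock: 18.92
tool_pos: [0.6345, -0.2478, 0.1996]
orientation: [-180.0, -0.1, -12.4]
force: [-0.2, -0.5, -2.0]
opening: 0.0338
gripper_force: 30.0
```

```bash
python3 look.py j wrist,scene,top strip_center card relay contactor; python3 - <<'E'
import pickle,cv2
from h import *
np.set_printoptions(precision=4,suppress=True)
P=pickle.load(open('j.pkl','rb'))
s=P['scene'];t=P['top'];u,v=[int(q) for q in proj(s,[.6345,-.2475,.18])]
cr=cv2.resize(s['img'][v-48:v+48,u-64:u+64],(400,300),interpolation=cv2.INTER_CUBIC)
u,v=[int(q) for q in proj(t,[.6,.22,.0])];print('top crop',u,v)
c2=cv2.resize(t['img'][v-48:v+48,u-64:u+64],(400,300),interpolation=cv2.INTER_CUBIC)
cv2.imwrite('pics/j2.png',np.hstack([cr,c2])[:,:,::-1])
E
```

```text
{'clock': 18.9167, 'tool_pos': array([ 0.6345, -0.2478,  0.1996]), 'orientation': array([-179.9715,   -0.0765,  -12.4291]), 'force': array([-0.2218, -0.5096, -2.0483]), 'opening': 0.03381779558689331}
[[-0.2156  0.9444  0.2483  0.7002]
 [-0.9765 -0.2081 -0.0562 -0.2629]
 [-0.0014 -0.2546  0.9671  0.3402]
 [ 0.      0.      0.      1.    ]]
strip_center wrist [(array([257.5, 233.7]), 0.88)]
strip_center scene [(array([289.9,  89.1]), 0.75)]
strip_center top [(array([397.9, 156.1]), 0.5)]
card wrist []
card scene [(array([196.5, 263.3]), 0.93), (array([318.2, 160. ]), 0.58)]
card top [(array([190.1, 178.8]), 0.84)]
relay wrist []
relay scene [(array([170.8, 281.2]), 0.61)]
relay top [(array([165. , 169.8]), 0.76)]
contactor wrist []
contactor scene [(array([262.2, 207.4]), 0.97)]
contactor top [(array([275.3, 195.6]), 0.63)]
top crop 189 180
```

View pics/j2.png

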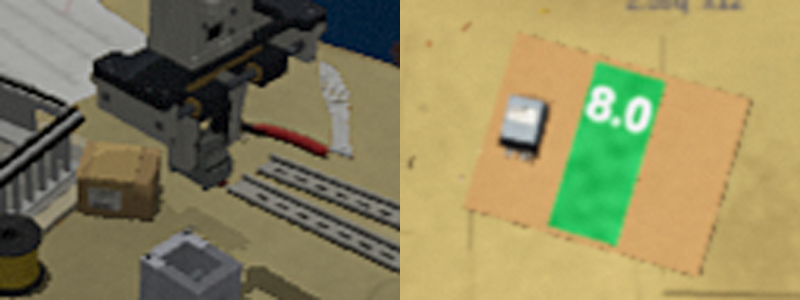

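The strip is held, the pocket is empty, and the card is clear except for the relay at its left end (crop (523,125)). Computing the card pose.

```bash
python3 - <<'E'
from h import *
import pickle
np.set_printoptions(precision=4,suppress=True)
P=pickle.load(open('j.pkl','rb'));t=P['top'];s=P['scene']
C=[atz(t,(125+x/3.125,132+y/3.125),.004) for x,y in((117,33),(352,100),(300,275),(66,208))]
c=np.mean(C,0);print(np.array(C),c,[np.linalg.norm(C[i]-C[i-1]).round(4) for i in range(4)])
ly=(C[0]-C[1]);yaw=np.degrees(np.arctan2(-ly[0],ly[1]));print('card yaw',yaw)
print('card s/t',atz(s,(196.5,263.3),0),atz(t,(190.1,178.8),0))
print('relay',atz(t,(125+123/3.125,132+120/3.125),.022),'contactor',atz(t,(275.3,195.6),0))
print('strip',*tri([(s,(289.9,89.1)),(t,(397.9,156.1))]))
print('target y=-30mm', c-.030*ly/np.linalg.norm(ly))
E
```

```text
[[0.6967 0.2899 0.004 ]
 [0.6415 0.0971 0.004 ]
 [0.5    0.138  0.004 ]
 [0.5535 0.329  0.004 ]] [0.5979 0.2135 0.004 ] [np.float64(0.1484), np.float64(0.2005), np.float64(0.1473), np.float64(0.1984)]
card yaw -15.970962793973852
card s/t [0.6011 0.2162 0.    ] [0.6042 0.2184 0.    ]
relay [0.623  0.2787 0.022 ] contactor [0.5619 0.0018 0.    ]
strip [ 0.6319 -0.2457  0.1937] [np.float64(1.1), np.float64(1.1)]
target y=-30mm [0.5896 0.1847 0.004 ]
```

>>> {"op": "apply_moves", "data": {
  "commands": [
    [[0,1.5,0],0,1],
    [[-0.4,4,0],0,1],
    [[-0.7,7,0],0,1],
    [[-1,10,0],-0.02,1],
    [[-1.3,13,0],-0.02,1],
    [[-1.6,16,0],-0.03,1],
    [[-1.9,19,0],-0.03,1],
    [[-2.2,22,0],-0.04,1],
    [[-2.5,25,0],-0.04,1],
    [[-2.8,28,0],-0.05,1],
    [[-3.1,31,0],-0.05,1],
    [[-3.4,34,0],-0.06,1],
    [[-3.8,37,0],-0.06,1],
    [[-4.1,40,0],-0.06,1],
    [[-4.3,42,0],-0.06,1],
    [[-4.45,43,-0.5],-0.06,1],
    [[-4.45,43.3,-1],-0.06,1],
    [[-4.45,43.3,-1],-0.06,1]
  ]
}}

```text
clock: 21.17
tool_pos: [0.589, 0.1854, 0.1874]
orientation: [179.9, 0.1, -15.8]
force: [-0.7, 0.4, -0.0]
opening: 0.0336
gripper_force: 30.0
```

>>> {"op": "apply_moves", "data": {
  "commands": [
    [[0,0,-1],0,1],
    [[0,0,-3],0,1],
    [[0,0,-5],0,1],
    [[0,0,-7],0,1],
    [[0,0,-9],0,1],
    [[0,0,-10.5],0,1],
    [[0,0,-11.5],0,1],
    [[0,0,-12.3],0,1],
    [[0,0,-12.6],0,1],
    [[0,0,-12.6],0,1],
    [[0,0,-12.6],0,1]
  ]
}}

```text
clock: 22.08
tool_pos: [0.5904, 0.1851, 0.0635]
orientation: [-180.0, -0.0, -15.9]
force: [0.1, -0.2, -0.4]
opening: 0.0336
gripper_force: 30.0
```

```bash
python3 look.py k scene,wrist strip_center; python3 - <<'E'
import pickle,cv2
from h import *
P=pickle.load(open('k.pkl','rb'))
s=P['scene'];u,v=[int(q) for q in proj(s,[.59,.185,.05])]
cr=cv2.resize(s['img'][v-48:v+48,u-64:u+64],(400,300),interpolation=cv2.INTER_CUBIC)
cv2.imwrite('pics/k2.png',np.hstack([cr,cv2.resize(P['wrist']['img'],(400,300))])[:,:,::-1])
E
```

```text
{'clock': 22.0833, 'tool_pos': array([0.5904, 0.1851, 0.0635]), 'orientation': array([-179.9692,   -0.0404,  -15.863 ]), 'force': array([ 0.1336, -0.2306, -0.3728]), 'opening': 0.03355758328291692}
[[-0.2736  0.9302  0.2447  0.6552]
 [-0.9619 -0.2641 -0.0715  0.1662]
 [-0.0019 -0.2549  0.967   0.2043]
 [ 0.      0.      0.      1.    ]]
strip_center scene [(array([205.8, 242. ]), 0.55)]
strip_center wrist []
```

View pics/k2.png

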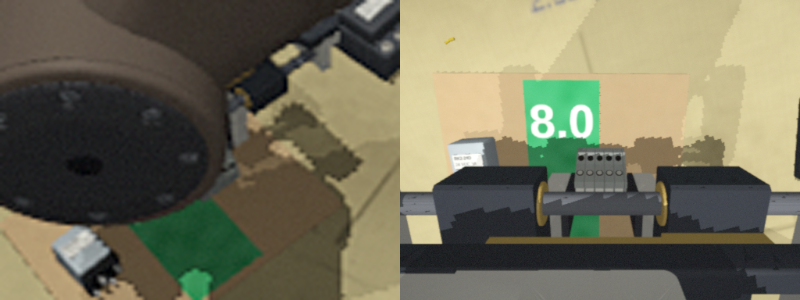

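The strip hangs over the card right of the "8.0" band, and the relay at (473,160) is well clear. Lowering.

>>> {"op": "apply_moves", "data": {
  "commands": [
    [[0,0,-0.4],0,1],
    [[0,0,-0.8],0,1],
    [[0,0,-1.1],0,1],
    [[0,0,-1.3],0,1],
    [[0,0,-1.4],0,1],
    [[0,0,-1.5],0,1],
    [[0,0,-1.6],0,1],
    [[0,0,-1.6],0,1]
  ]
}}

```text
clock: 22.95
tool_pos: [0.5899, 0.1851, 0.0467]
orientation: [180.0, 0.0, -15.9]
force: [-0.5, 0.1, -0.3]
opening: 0.0338
gripper_force: 30.0
```

>>> {"op": "apply_moves", "data": {
  "commands": [
    [[0,0,-0.1],0,1],
    [[0,0,-0.2],0,1],
    [[0,0,-0.2],0,1]
  ]
}}

```text
clock: 23.2
tool_pos: [0.5899, 0.1851, 0.0447]
orientation: [180.0, 0.0, -15.9]
force: [1.4, -0.0, 0.3]
opening: 0.0339
gripper_force: 30.0
```

>>> {"op": "apply_moves", "data": {
  "commands": [
    [[0,0,-0.1],0,1],
    [[0,0,-0.15],0,1],
    [[0,0,-0.15],0,1]
  ]
}}

```text
clock: 23.45
tool_pos: [0.5899, 0.1851, 0.0433]
orientation: [180.0, 0.0, -15.9]
force: [-0.6, 0.6, 0.8]
opening: 0.0336
gripper_force: 30.0
```

>>> {"op": "apply_moves", "data": {
  "commands": [
    [[0,0,-0.1],0,1],
    [[0,0,-0.1],0,1]
  ]
}}

```text
clock: 23.62
tool_pos: [0.5899, 0.1851, 0.0422]
orientation: [180.0, 0.0, -15.9]
force: [0.2, -0.9, -0.6]
opening: 0.0339
gripper_force: 30.0
```

>>> {"op": "apply_moves", "data": {
  "commands": [
    [[0,0,-0.1],0,1],
    [[0,0,-0.1],0,1]
  ]
}}

```text
clock: 23.78
tool_pos: [0.59, 0.1852, 0.0414]
orientation: [-180.0, -0.0, -15.9]
force: [-1.0, 0.7, -0.1]
opening: 0.0338
gripper_force: 30.0
```

>>> {"op": "apply_moves", "data": {
  "commands": [
    [[0,0,-0.1],0,1],
    [[0,0,-0.1],0,1]
  ]
}}

```text
clock: 23.95
tool_pos: [0.59, 0.1852, 0.0413]
orientation: [-180.0, -0.0, -15.8]
force: [-2.6, -0.3, 8.7]
opening: 0.0343
gripper_force: 30.0
```

>>> {"op": "apply_moves", "data": {
  "commands": [
    [[0,0,-0.1],0,1],
    [[0,0,-0.1],0,1]
  ]
}}

```text
clock: 24.12
tool_pos: [0.5901, 0.1852, 0.0412]
orientation: [-180.0, -0.0, -15.8]
force: [-6.0, -1.0, 15.7]
opening: 0.0337
gripper_force: 30.0
```

Contact is firm while the strip is still gripped. Easing off slightly, then opening and retreating.

>>> {"op": "apply_moves", "data": {
  "commands": [
    [[0,0,0.05],0,1],
    [[0,0,0.1],0,1],
    [[0,0,0.1],0,0.6],
    [[0,0,0.1],0,0.55],
    [[0,0,0.1],0,0.45],
    [[0,0,0.1],0,0.3],
    [[0,0,0.1],0,0.3],
    [[0,0,0.1],0,0.3],
    [[0,0,0.1],0,0.3]
  ]
}}

```text
clock: 24.87
tool_pos: [0.5899, 0.1851, 0.0402]
orientation: [180.0, 0.0, -15.9]
force: [0.5, -0.0, -0.2]
opening: 0.0603
gripper_force: 0.0
```

>>> {"op": "apply_moves", "data": {
  "commands": [
    [[0,0,0.5],0,0.3],
    [[0,0,1.5],0,0.3],
    [[0,0,3.5],0,0.3],
    [[0,0,6.5],0,0.3],
    [[-2,-2,10],0,0.3],
    [[-5,-6,13],0,0.3],
    [[-8,-10,16],0,0.3],
    [[-10,-14,18],0,0.3],
    [[-10,-18,18],0,0.3],
    [[-10,-18,18],0,0.3],
    [[-10,-18,18],0,0.3],
    [[-10,-18,18],0,0.3]
  ]
}}

```text
clock: 25.87
tool_pos: [0.4898, 0.0037, 0.2225]
orientation: [-179.9, -0.2, -16.0]
force: [0.1, -0.1, -0.3]
opening: 0.0613
gripper_force: 0.0
```

```bash
python3 look.py m scene,top strip_center relay contactor lever_pad; python3 - <<'E'
import pickle,cv2
from h import *
P=pickle.load(open('m.pkl','rb'))
cr=[]
for n in('scene','top'):
    s=P[n];u,v=[int(q) for q in proj(s,[.59,.185,.02])]
    u=max(u,64);v=min(v,384-48);cr.append(cv2.resize(s['img'][v-48:v+48,u-64:u+64],(400,300),interpolation=cv2.INTER_CUBIC))
cv2.imwrite('pics/m2.png',np.hstack(cr)[:,:,::-1])
E
```

```text
{'clock': 25.8667, 'tool_pos': array([0.4898, 0.0037, 0.2225]), 'orientation': array([-179.8744,   -0.1682,  -16.0049]), 'force': array([ 0.1094, -0.0518, -0.2876]), 'opening': 0.06130712011345411}
strip_center scene [(array([207.4, 248.4]), 0.72)]
strip_center top [(array([202.2, 186.1]), 0.52)]
relay scene [(array([167.6, 280.2]), 0.67)]
relay top []
contactor scene [(array([259.2, 208.3]), 0.88), (array([205.8, 250.4]), 0.48)]
contactor top []
lever_pad scene [(array([320.9, 162.7]), 0.46)]
lever_pad top [(array([367.1, 214. ]), 0.78), (array([188.3, 179. ]), 0.47)]
```

View pics/m2.png

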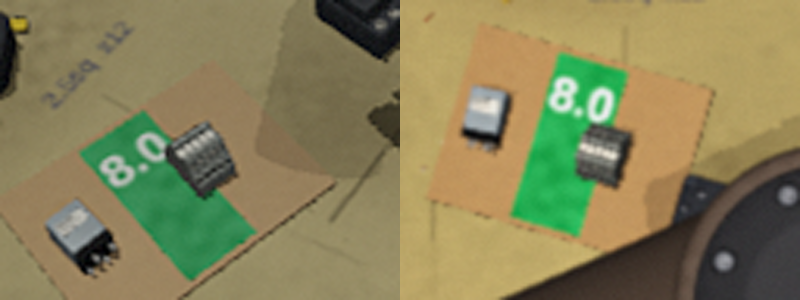

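The strip stands upright on the card, near its centre in both views ((203,158) left, (605,155) right). The relay and contactor are where they were. Handing in.

```bash
python3 -c "
from plant import ctrl
print(ctrl.close_job())"
```

```text
the job is handed in; nothing more can be done
None
```

The job is handed in, with no verdict returned: I pressed the lever on the buffer at about 12 N for over a second and left it down, and the strip stands upright on the card with the relay and contactor not visibly moved.

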